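# Seat the tip jar in its V bracket and close the keeper

### The arm

A 6-joint arm with a two-finger parallel gripper is mounted at the origin on the work surface. World frame = base frame: x ahead of the robot, y to its left, z up, the work surface at z = 0. Lengths are in m, angles in rad, forces in N, time in s.
With the tool pointing down it reaches from about 0.3 to 0.825 m from the base axis. Payload 5.4 kg.
Tool frame: the origin (TCP) lies at the very end of the fingers, on their centre line; the grasp point (between the pads) lies 19 mm behind it; z points along the fingers, y is the line along which they close (so a half turn about z gives the same grasp; the last joint's range is limited). The gripper opens to 92 mm and grips with 3 to 60 N. Pads are 20 mm wide; open, the fingers measure 128 mm over their backs; the gripper's body (75 mm by 189 mm) begins 69 mm behind the grasp point.
Start: joints at [-1.521, 0.158, 1.597, -0, 1.386, -0.21], TCP at [0.148, -0.556, 0.215] pointing down, gripper open.
Joint ranges: [-2.91, 2.91], [-0.94, 2.29], [0.18, 2.7], [-1.29, 4.43], [0.17, 2.64], [-3, 3]. Speed limits (rad/s): [2.57, 2.57, 3.14, 3.14, 3.14, 3.14].

### API

Orientations are given as a rotation vector (axis times angle).
In Python, from workcell import bot gives the robot as it stands. Calls block until the motion is done:
- bot.goto(position, orientation): joint-space move of the TCP to a pose.
- bot.line_to(position, rot=None, max_speed=0.15): straight line of the TCP; rot=None keeps the orientation; max_speed is the mean speed in m/s.
- bot.set_joints(angles): joint-space move.
- bot.set_gripper(opening, newtons=None): opening from 0.0 (shut) to 1.0 (fully open); newtons is the grip in N (None keeps the last); returns when the fingers have stopped.
- bot.hold(seconds).
- bot.inverse_kinematics(position, orientation): joint angles nearest the present ones, or None.
- bot.read_camera(name): name is "side" or "top" or "wrist"; returns a dict with "pixels" (384x512x3 uint8, blue, green, red), "fx", "fy", "cx", "cy" (pixels), "R" (3x3) and "t" (3): a world point X has camera coordinates R X + t. Camera axes: x right, y down, z forward; pixel columns grow to the right and rows downward; lengths in m; the calibration is good to about 2 mm. A picture is of the moment at which its call begins. There is no depth.
A pose or a line that the arm cannot do raises bot.MotionError and nothing moves.
- bot.job_done(): hands the job in; it is judged then, once.
Readings, each from a call of its own:
- bot.current_clock(): time.
- bot.current_joints(): joint angles.
- bot.current_joint_vel(): joint speeds.
- bot.current_effort(): joint torques, N m.
- bot.current_ee_pos(): TCP position.
- bot.current_tool_rot(): TCP orientation.
- bot.current_contact_force(): force on the tool from outside, world axes, zero at the start.
- bot.current_ft_torque(): the same for the moment, N m.
- bot.current_opening(): opening from 0.0 (shut) to 1.0 (fully open).
- bot.current_grip_force(): force on a finger pad.
Only numpy, scipy, OpenCV 4.12 (cv2) and the standard library are available. Lean on these libraries where they do the work, as an engineer would, in place of code of your own. Each camera call takes 0.05 s, during which the arm holds its last target. There are 200 camera calls.

### The job

Put the barbershop's porcelain tip jar back in its bracket: slide it over the marble into the mahogany V, and press it home gently, working it a little from side to side so that it does not hang on one side but bears on both cheeks at once, for about a second; porcelain chips, so a few newtons are plenty. Then swing the brass keeper bar fully closed behind the jar, leaving the jar home against both cheeks. Leave the mug, brush, comb and clipper where they are.

Things in the scene. Friction and masses are not known exactly. Their poses are not given: they have to be found in the camera images.
- jar: White porcelain tip jar with a flat brass lid with a dark coin slot: plain upright cylinder 88 mm in diameter (lid 85), 58 mm tall, smooth and slippery, no handle, 0.3 to 0.6 kg (1 to 3 N to slide), loose on the marble in front of the bracket's mouth. Origin: centre of its underside.
- bracket: Fixed V bracket: two mahogany cheeks meeting at 90 degrees, a brass corner block behind them, a brass hinge post. Origin: on the marble, where the seated jar's origin comes to stand. x points into the V, away from its mouth, along its line of symmetry; y to the left looking into the V; z up. The keeper's upright hinge axis stands at x -52, y +80 mm.
- cheek_left: The V's mahogany cheek on the bracket's +y side: upright board 78 x 12 x 40 mm, rigid, fixed. Its frame is the bracket's own (same origin, same axes). In it the inner face passes 44 mm from the origin, touches the seated jar at x 31, y +31 mm and runs 39 mm either way from there, at 45 degrees to x.
- cheek_right: The V's mahogany cheek on the bracket's -y side, mirror image of the left one; touches the seated jar at x 31, y -31 mm. Its frame is the bracket's own (same origin, same axes).
- keeper (a joint): Angle of the brass keeper bar, rad. 0: closed, at its stop, the bar lying across the V's mouth along the bracket's -y, 3 mm behind the seated jar. Grows as it opens; pi/2: it points to the bracket's -x; at most 2.3; starts at 1.6 to 2.0. Needs under 1 N at the knob, no spring, stays where left. Bar 140 mm long, 10 mm wide, 24 to 36 mm above the marble.
- keeper_knob (a point): Centre of the top of the keeper's dark wooden knob: an upright pin 14 mm in diameter standing on the bar 120 mm from the hinge axis; its top is 80 mm above the marble, its free part reaches down to the bar at 36 mm. Push it sideways or pinch it from above to swing the bar.
- mug: White porcelain shaving mug 80 mm across, 85 mm tall, handle on its +y side; to the left of the bracket. Origin: centre of its underside. Bystander.
- brush: Bone-handled shaving brush standing upright, 36 mm across, 100 mm tall; to the right of the bracket. Origin: centre of its underside. Bystander.
- comb: Tortoiseshell comb lying flat, 170 x 31 x 5 mm, long along its x. Origin: middle of its underside. Bystander.
- clipper: Chrome hand clipper lying flat, about 160 x 60 x 20 mm, long along its x, blades at +x. Origin: middle of its underside. Bystander.
Things that resemble listed ones, but are neither listed nor needed, are in the scene too. What is shaped like the bracket but purple is not meant.

How it is judged:
On the way, in this order (a step that is already met when the one before it is completed fails the run):
1. with the keeper still open, the jar is pressed home: at the seat and bearing on both cheeks with more than 1.2 N each for 0.3 s (horizontal distance between jar and bracket below 0.0025 m and angle between jar's own z axis and vertical below 0.05 rad and height (world z) of jar below 0.004 m and contact force between jar and cheek_left above 1.2 N and contact force between jar and cheek_right above 1.2 N and value of joint keeper above 1 rad), for 0.3 s.
2. the keeper is swung closed behind the seated jar (horizontal distance between jar and bracket below 0.0025 m and angle between jar's own z axis and vertical below 0.05 rad and height (world z) of jar below 0.004 m and value of joint keeper below 0.08 rad), for 0.2 s.
At the end, for the whole second after the job is handed in: The jar stands upright on the marble with its axis within 2.5 mm of the bracket's origin (home against both cheeks), at rest and released, and the keeper is closed to within 0.08 rad (all of step 2 and linear speed of jar below 0.01 m/s); the robot touches nothing.
It fails at once if the jar is pressed against a cheek with more than 12 N (contact force between jar and cheek_left above 12 N or contact force between jar and cheek_right above 12 N).
It fails at once if the gripper presses on the jar with more than 16 N (contact force between the fingers and jar above 16 N).
It fails at once if the jar is tipped by more than 0.2 rad or lifted more than 15 mm (angle between jar's own z axis and vertical above 0.2 rad or height (world z) of jar above 0.015 m).
It fails at once if the mug, brush, comb or clipper is moved by more than 15 mm or tipped (distance of any of mug, brush, comb, clipper from where it was at the start of the episode above 0.015 m or angle between any of mug, brush, comb, clipper's own z axis and vertical above 0.3 rad).
It also fails if it takes over 70 s, if anything falls off the work surface, if the arm or the gripper's body presses on something with over 40 N, if the wrist force passes 120 N, or if a joint passes its speed limit or range.

## Working session

There is one attempt and no reset: what is moved stays moved. The work goes in short steps, each a Python script; the robot and the scene stay as the last script left them, time stands still between calls to the robot, and variables do not carry over. Pictures are saved under pics/ and viewed, at most 10 in all, crops included, and the job is handed in when it is done.

```bash
mkdir -p pics; ls
python3 - <<'E'
from workcell import bot
import cv2,numpy as np
for n in ["top","side"]:
    c=bot.read_camera(n); cv2.imwrite(f"pics/{n}0.png",c["pixels"]); np.savez(f"{n}0.npz",**c)
    print(n,c["fx"],c["cx"],c["cy"],np.round(c["R"],3).tolist(),np.round(c["t"],3), -c["R"].T@c["t"])
E
```

```text
pics
top 483.03603710409493 253.42907789750305 197.01882002561547 [[0.027, -1.0, -0.013], [-0.99, -0.025, -0.14], [0.14, 0.016, -0.99]] [-0.014  0.588  1.004] [ 0.44183002 -0.01572183  1.07607758]
side 452.00511827649296 257.89102177665944 196.62741582412457 [[-0.978, -0.206, -0.004], [-0.108, 0.532, -0.84], [0.176, -0.821, -0.543]] [0.6   0.15  1.014] [0.42519696 0.87667271 0.67921041]
```

View pics/top0.png

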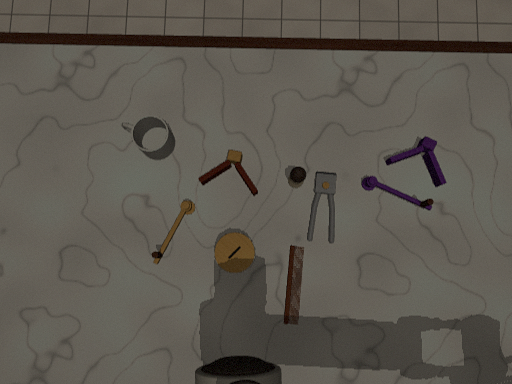

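View pics/side0.png

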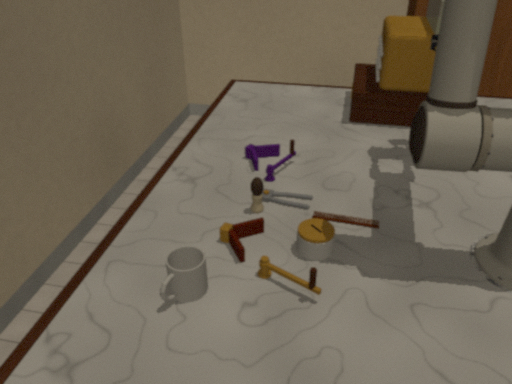

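The top view shows:
- Mahogany V: corner block (234,157), cheeks towards (203,182) and (255,193).
- Brass keeper: hinge (188,206), knob (157,255).
- Brass-lidded jar: (235,252).

Could be confused with these: the purple V (428,145), its purple keeper (370,183)–(430,205), the yellow box in the background of the side view (405,50), and the white mug (152,135). I choose the mahogany V, brass keeper and slotted-lid jar.

```bash
cat > h.py <<'E'
import numpy as np,cv2
from workcell import bot
from scipy.spatial.transform import Rotation as Ro
def ray(c,uv,z):
    R,t=np.array(c["R"]),np.array(c["t"]); o=-R.T@t
    d=R.T@np.array([(uv[0]-c["cx"])/c["fx"],(uv[1]-c["cy"])/c["fy"],1.])
    return (o+d*(z-o[2])/d[2])
def blobs(m,amin):
    cs,_=cv2.findContours(m.astype(np.uint8),cv2.RETR_EXTERNAL,cv2.CHAIN_APPROX_NONE)
    return [k for k in cs if cv2.contourArea(k)>=amin]
def masks(im):
    h,s,v=[a.astype(int) for a in cv2.split(cv2.cvtColor(im,cv2.COLOR_BGR2HSV))]
    red=((h<7)|(h>172))&(s>140)&(v>25); brass=(h>10)&(h<28)&(s>110)&(v>60)
    return red,brass,(h,s,v)
E
python3 - <<'E'
from h import *
c=dict(np.load("top0.npz")); im=c["pixels"]; red,br,_=masks(im)
for n,m,z in (("red",red,.04),("brass",br,.058)):
    for k in blobs(m,20):
        r=cv2.minAreaRect(k); box=cv2.boxPoints(r); u=np.mean(box,0)
        if u[1]<60: continue
        b=np.array([ray(c,p,z)[:2] for p in box])
        print(n,u.round(1),cv2.contourArea(k),"ctr",b.mean(0).round(4),"sides mm",(1e3*np.linalg.norm(np.roll(b,-1,0)-b,axis=1)[:2]).round(1))
x=im[130:280,130:330]; x=cv2.resize(x,None,fx=4,fy=4,interpolation=cv2.INTER_CUBIC); cv2.imwrite("pics/crop.png",cv2.convertScaleAbs(x,alpha=1.6))
E
```

```text
red [244.1 175.4] 57.0 ctr [0.6353 0.023 ] sides mm [10.9 66.8]
brass [234.5 252. ] 1197.0 ctr [0.4683 0.0376] sides mm [83.4 82.3]
brass [177.6 227.7] 290.0 ctr [0.5164 0.1594] sides mm [123.8  30.8]
brass [325. 185.] 27.0 ctr [ 0.6151 -0.1509] sides mm [12.8 13. ]
brass [234.  155.6] 114.0 ctr [0.6746 0.0453] sides mm [22.4 28.5]
```

View pics/crop.png

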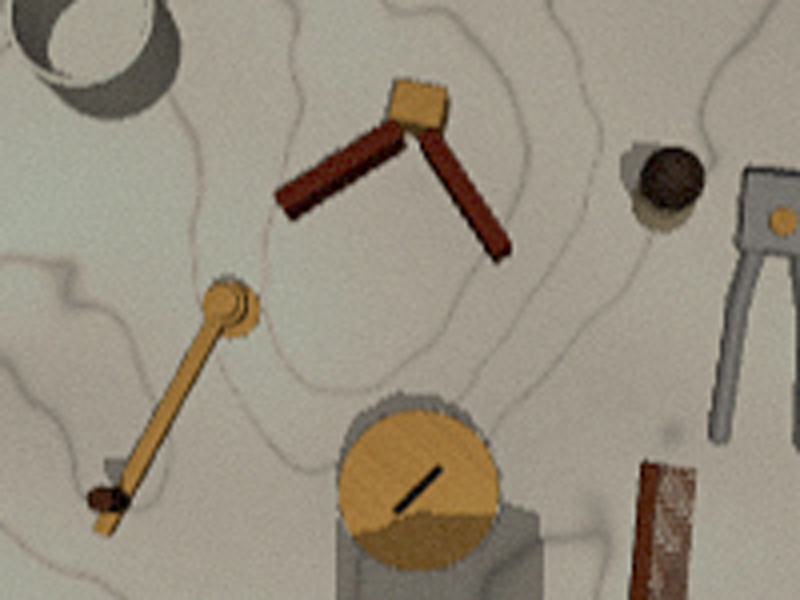

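Crop confirms the choice: brass-lidded jar with slot at full px (234,252), mahogany V with corner at (235,156), hinge (187,205), knob (157,255). Now a closer look from the wrist on the way.

```bash
cat >> h.py <<'E'
def down(yaw,flip=False):
    """tool y along direction yaw+90deg (or opposite), pointing down"""
    a=yaw+(np.pi if flip else 0)
    y=np.array([-np.sin(a),np.cos(a),0]); z=np.array([0,0,-1.]); x=np.cross(y,z)
    return Ro.from_matrix(np.c_[x,y,z]).as_rotvec()
E
python3 - <<'E'
from h import *
print(Ro.from_rotvec(bot.current_tool_rot()).as_matrix().round(2).tolist())
for f in (0,1): print(f,bot.inverse_kinematics([.5,.06,.36],down(-.18,f)))
q=[bot.inverse_kinematics([.5,.06,.36],down(-.18,f)) for f in (0,1)]
f=int(q[0] is None or (q[1] is not None and abs(q[1][5])<abs(q[0][5])))
bot.goto([.5,.06,.36],down(-.18,f))
c=bot.read_camera("wrist"); cv2.imwrite("pics/w1.png",c["pixels"]); np.savez("w1.npz",**c)
print(f,bot.current_clock(),bot.current_contact_force(),-np.array(c["R"]).T@c["t"],c["fx"])
E
```

```text
[[0.97, 0.26, -0.0], [0.26, -0.97, 0.0], [0.0, -0.0, -1.0]]
0 [-0.12097182 -0.08355768  1.56321404  0.          1.66193629 -1.51176815]
1 [-1.20971819e-01 -8.35576796e-02  1.56321404e+00 -4.44089210e-16
  1.66193629e+00  1.62982451e+00]
0 2.7167 [ 0.55714628 -0.23884032 -0.74101329] [0.43417315 0.07132356 0.53009964] 284.63437251030894
```

View pics/w1.png

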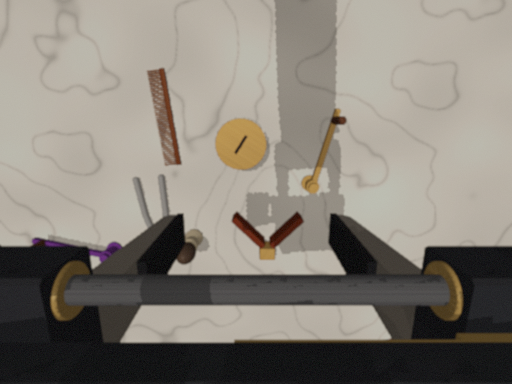

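The wrist view shows the jar at (241,144), the V with its corner at (267,253) and cheek tips (236,215)/(300,215), the hinge at (312,185) and the knob at (339,120).

Run:
```python
from h import *
for n,roi in (("top0",(195,263,150,200)),("w1",(228,307,208,250))):
    c=dict(np.load(n+".npz")); im=c["pixels"]; h,s,v=masks(im)[2]
    m=((h<10)|(h>170))&(s>90)&(v>15); k=np.zeros_like(m); k[roi[2]:roi[3],roi[0]:roi[1]]=1; m&=k
    bs=sorted(blobs(m,15),key=cv2.contourArea)[-3:]
    for b in bs:
        box=cv2.boxPoints(cv2.minAreaRect(b)); w=np.array([ray(c,p,.04)[:2] for p in box])
        print(n,"n",cv2.contourArea(b),"px",box.round(1).tolist(),"\n  world",w.round(4).tolist(),"ctr",w.mean(0).round(4),(1e3*np.linalg.norm(np.roll(w,-1,0)-w,axis=1)[:2]).round(1))
    br=masks(im)[1]
    for b in blobs(br,20):
        (u,r)=cv2.minEnclosingCircle(b); M=cv2.moments(b); u=(M['m10']/M['m00'],M['m01']/M['m00'])
        print(n,"brass",np.round(u,1),round(r,1),ray(c,u,.058)[:2].round(4),ray(c,u,.04)[:2].round(4))
# knob dark pixel & hinge guesses
for n,hp,kp in (("top0",(187,205),(157,255)),("w1",(312,185),(340,120))):
    c=dict(np.load(n+".npz")); print(n,"hinge",ray(c,hp,.045)[:2].round(4),"knob",ray(c,kp,.08)[:2].round(4))
```

```text
top0 n 166.5 px [[233.1999969482422, 164.39999389648438], [238.5, 161.10000610351562], [258.0, 191.6999969482422], [252.6999969482422, 195.10000610351562]] 
  world [[0.6589, 0.0475], [0.6667, 0.0361], [0.5998, -0.0083], [0.5922, 0.003]] ctr [0.6294 0.0196] [13.8 80.3]
top0 n 225.0 px [[197.6999969482422, 178.0], [227.6999969482422, 158.89999389648438], [231.89999389648438, 165.60000610351562], [202.0, 184.6999969482422]] 
  world [[0.6269, 0.1239], [0.6709, 0.06], [0.6562, 0.0502], [0.6124, 0.114]] ctr [0.6416 0.087 ] [77.6 17.6]
top0 brass [234.2 252.1] 20.1 [0.4679 0.0382] [0.4684 0.0391]
top0 brass [178.9 219.9] 29.6 [0.5325 0.1575] [0.5341 0.1606]
top0 brass [325.3 185. ] 3.4 [ 0.6152 -0.1515] [ 0.6183 -0.1539]
top0 brass [234.  155.6] 7.8 [0.6746 0.0453] [0.6787 0.0464]
w1 n 352.5 px [[229.8000030517578, 219.5], [236.60000610351562, 212.1999969482422], [267.1000061035156, 240.60000610351562], [260.3999938964844, 247.8000030517578]] 
  world [[0.5993, -0.0083], [0.5879, 0.0065], [0.6523, 0.0514], [0.6644, 0.0365]] ctr [0.6259 0.0215] [18.7 78.5]
w1 n 385.5 px [[266.20001220703125, 239.60000610351562], [296.6000061035156, 212.1999969482422], [303.8999938964844, 220.39999389648438], [273.5, 247.8000030517578]] 
  world [[0.6501, 0.05], [0.6075, 0.1134], [0.6253, 0.1242], [0.6687, 0.0606]] ctr [0.6379 0.087 ] [76.4 20.8]
w1 brass [474.4 337.5] 138.1 [0.9192 0.4163] [0.9377 0.4295]
w1 brass [447.9 290.7] 31.1 [0.805  0.3677] [0.8192 0.379 ]
w1 brass [ 64.9 291.1] 31.0 [ 0.6764 -0.3379] [ 0.6856 -0.3535]
w1 brass [266.8 251.2] 9.9 [0.6645 0.0481] [0.6733 0.0472]
w1 brass [317.7 164.8] 36.5 [0.5251 0.1588] [0.5285 0.1622]
w1 brass [240.4 143.7] 25.2 [0.4673 0.0385] [0.4686 0.0372]
w1 brass [336.3 113.1] 4.9 [0.4475 0.1989] [0.448  0.2038]
top0 hinge [0.5664 0.1438] knob [0.4572 0.1954]
w1 hinge [0.5611 0.1468] knob [0.4581 0.1974]
```

The two views agree. Bracket origin is about (0.601,0.060), yaw −0.193. The cheek tips measure 134.9 mm apart (134.4 expected) and the keeper radius 118 mm (120 expected), so θ≈1.8. Jar is at (0.4677,0.038). Next I push it with the half-open fingers as a cradle.

```bash
cat >> h.py <<'E'
O=np.array([.601,.0602]); YAW=-.193
B=np.array([[np.cos(YAW),-np.sin(YAW)],[np.sin(YAW),np.cos(YAW)]])
def W(x,y,z): return np.r_[O+B@np.array([x,y]),z]
def inB(p): return B.T@(np.array(p)[:2]-O)
def F(n=4):
    a=[]
    for _ in range(n): a.append(bot.current_contact_force()); bot.hold(.02)
    f=np.mean(a,0); return np.r_[B.T@f[:2],f[2]]
E
python3 - <<'E'
from h import *
r=down(YAW); j=inB([.4677,.038]); print("jar",j)
bot.set_gripper(.696,10)
print(bot.current_opening())
bot.goto(W(j[0]-.065,j[1],.14),r); bot.line_to(W(j[0]-.065,j[1],.022),max_speed=.1)
b=F(10); np.save("bias.npy",b); print("bias",b,bot.current_clock())
bot.line_to(W(j[0]-.036,j[1],.022),max_speed=.03); print(F()-b)
n=6
for i in range(1,n+1):
    s=i/n; x=(1-s)*(j[0]-.036)+s*(-.040-.012); y=(1-s)*j[1]
    bot.line_to(W(x,y,.022),max_speed=.04); print(inB(bot.current_ee_pos()).round(4),(F()-b).round(2),round(bot.current_opening(),3))
c=bot.read_camera("top"); np.savez("top1.npz",**c); cv2.imwrite("pics/top1.png",c["pixels"])
print(bot.current_clock())
E
```

```text
jar [-0.126567  -0.0473553]
0.6984762803148727
bias [0.28054304 0.10666134 0.17609222] 5.75
[-3.53472047 -0.07388226  1.40714086]
[-0.1434 -0.0393] [-0.57  0.06  0.11] 0.695
[-0.1251 -0.0314] [ 0.16 -0.26 -0.03] 0.693
[-0.1067 -0.0235] [-0.16  0.14 -0.04] 0.694
[-0.0883 -0.0156] [-0.16  0.02 -0.44] 0.696
[-0.0699 -0.0077] [-0.28 -0.23 -0.11] 0.698
[-0.0514  0.0002] [-0.43 -0.08 -0.29] 0.696
11.2833
```

View pics/top1.png

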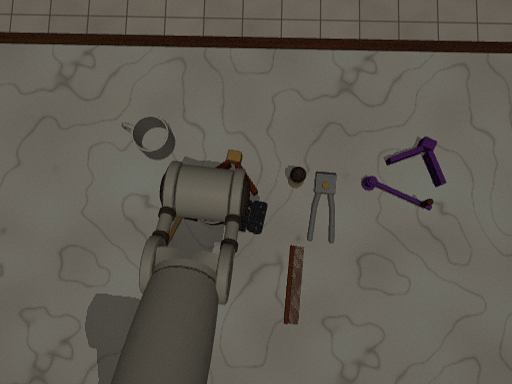

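The arm hides the jar and V from the top camera (wrist at (205,190)). Nothing else has moved. Next is the force-guided approach, yielding sideways.

Run:
```python
from h import *
b=np.load("bias.npy"); x,y=inB(bot.current_ee_pos()); t0=bot.current_clock(); log=[]
for i in range(70):
    bot.line_to(W(x,y,.022),max_speed=.02); f=F(2)-b; log.append((x,y,*f[:2]))
    if np.hypot(*f[:2])>8: x-=.0006; print("back",f); continue
    if abs(f[1])>1: y+=.0003*np.sign(f[1])
    if -f[0]<4.5: x+=.0004
    else: print("contact",i,f); break
for l in log[::3]+log[-4:]: print(np.round(np.r_[np.array(l[:2])*1e3,l[2:]],2))
print(inB(bot.current_ee_pos()),bot.current_clock()-t0,bot.current_clock())
c=bot.read_camera("side"); np.savez("side1.npz",**c); cv2.imwrite("pics/side1.png",cv2.resize(c["pixels"][180:310,180:390],None,fx=3.5,fy=3.5,interpolation=cv2.INTER_CUBIC))
```

```text
contact 37 [-5.34952777 -0.26942629  0.6666125 ]
[-51.66   0.07  -0.35  -0.65]
[-50.46   0.07  -2.54   1.1 ]
[-49.26   0.37  -1.76  -0.19]
[-48.06   0.37  -1.42  -0.08]
[-46.86   0.37  -1.7   -0.05]
[-45.66   0.37  -2.    -0.68]
[-44.46   0.37  -1.71  -0.79]
[-43.26   0.37  -1.2   -0.21]
[-42.06   0.37  -1.9   -0.36]
[-40.86   0.37  -2.05   0.08]
[-39.66   0.37  -1.97  -0.8 ]
[-38.46   0.37  -1.06   0.59]
[-37.26   0.37  -2.77  -0.4 ]
[-38.06   0.37  -1.63  -0.04]
[-3.766e+01  3.700e-01 -1.020e+00  2.000e-02]
[-37.26   0.37  -2.77  -0.4 ]
[-36.86   0.37  -5.35  -0.27]
[-0.03732377  0.00038292] 10.7667 22.05
```

View pics/side1.png

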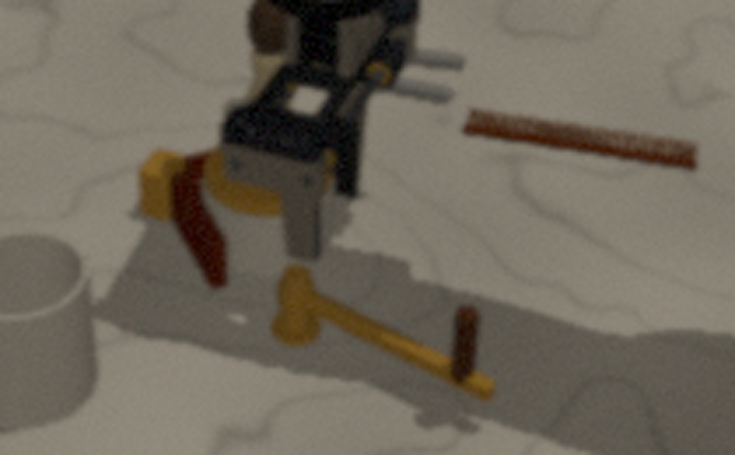

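Side view: the jar's lid (crop (265,185)) sits within the cheeks, the fingers are behind it, and the keeper is open. Now I press with a side-to-side wiggle.

Run:
```python
from h import *
b=np.load("bias.npy"); x,y0=-.03686,.00037; y=y0
for k,dy in enumerate([0,.5,-.5,.4,-.4,.2,-.2,0,0,0,0,0]):
    y=y0+dy*1e-3
    bot.line_to(W(x,y,.022),max_speed=.02); bot.hold(.15); f=F(6)-b
    print(np.round([x*1e3,y*1e3,*f],2),inB(bot.current_ee_pos()).round(5))
    if np.hypot(*f[:2])>8.5: x-=.0004
    elif -f[0]<6.3: x+=.0002
    elif -f[0]>7.3: x-=.0002
    if k>=7: y0+=.00012*np.clip(f[1],-2,2)*(abs(f[1])>.5)
bot.hold(.6); print(F(6)-b,bot.current_clock())
```

```text
[-36.86   0.37  -5.31   0.46   0.67] [-0.03724  0.00046]
[-36.66   0.87  -5.5   -0.26   0.87] [-0.03708  0.00078]
[-36.46  -0.13  -5.22   2.05   0.31] [-0.03693  0.00046]
[-36.26   0.77  -5.52  -0.18   1.23] [-0.03685  0.00065]
[-3.606e+01 -3.000e-02 -6.380e+00  1.900e+00  1.440e+00] [-0.03685  0.00051]
[-36.06   0.57  -6.53   0.09   1.91] [-0.03682  0.00061]
[-36.06   0.17  -6.87   1.36   1.74] [-0.03683  0.00056]
[-36.06   0.37  -6.66   0.93   1.59] [-0.03682  0.00061]
[-36.06   0.48  -6.74   0.64   1.3 ] [-0.03683  0.00061]
[-36.06   0.56  -6.69   0.08   1.7 ] [-0.03683  0.00062]
[-36.06   0.56  -6.34  -0.31   1.84] [-0.03684  0.00063]
[-36.06   0.56  -6.46  -0.1    1.84] [-0.03682  0.00062]
[-6.53161319  0.5953119   2.0242104 ] 28.8
```

Seated: forces are steady at about 6.5 N and balanced, with no motion in x or y. Backing straight off and checking from above while moving to the knob.

Run:
```python
from h import *
r=down(YAW)
bot.line_to(W(-.041,.00056,.022),max_speed=.02); bot.line_to(W(-.09,.0006,.022),max_speed=.08); bot.line_to(W(-.09,0,.2),max_speed=.2)
bot.goto([.36,.06,.36],r)
out=[]
for n in ("wrist","top"):
    c=bot.read_camera(n); np.savez(n+"2.npz",**c); im=c["pixels"]; h,s,v=masks(im)[2]
    m=(h>10)&(h<28)&(s>100)&(v>35)
    for k in blobs(m,15):
        M=cv2.moments(k); u=(M['m10']/M['m00'],M['m01']/M['m00']); p=ray(c,u,.058)
        if np.linalg.norm(p[:2]-O)<.16: print(n,"brass",np.round(u,1),cv2.contourArea(k),"bracket",(1e3*inB(p)).round(1),"enc",(1e3*inB(ray(c,cv2.minEnclosingCircle(k)[0],.058))).round(1))
    m=(v<60)&(s>40)
    for k in blobs(m,8):
        u=np.mean(k[:,0],0); p=ray(c,u,.075)
        if np.linalg.norm(p[:2]-[.4577,.1965])<.05: print(n,"dark",u.round(1),cv2.contourArea(k),p.round(4))
    print(n,(-np.array(c["R"]).T@c["t"]).round(3))
im=dict(np.load("top2.npz"))["pixels"]; w=dict(np.load("wrist2.npz"))["pixels"]
cv2.imwrite("pics/s2.png",np.hstack([cv2.resize(im[140:280,140:280],(390,390)),cv2.resize(w,(400,300))[:300].repeat(1,0) if 0 else cv2.copyMakeBorder(cv2.resize(w,(400,300)),0,90,0,0,0)]))
print(bot.current_clock())
```

```text
wrist brass [280.6 313.2] 209.0 bracket [54.7 -0.4] enc [49.8  0.2]
wrist brass [281.7 271.5] 155.5 bracket [-33.4  -0.2] enc [-29.3  -0.5]
wrist dark [345.7 200.4] 42.0 [0.4502 0.1931 0.075 ]
wrist [0.295 0.073 0.529]
top brass [178.4 221. ] 321.0 bracket [-88.4  82.9] enc [-101.8   84.8]
top brass [225.8 188.1] 1161.5 bracket [2.1 0.6] enc [2.5 0.8]
top brass [234.2 156.3] 139.0 bracket [73.6 -1.3] enc [73.4 -2. ]
top [ 0.442 -0.016  1.076]
32.0
```

View pics/s2.png

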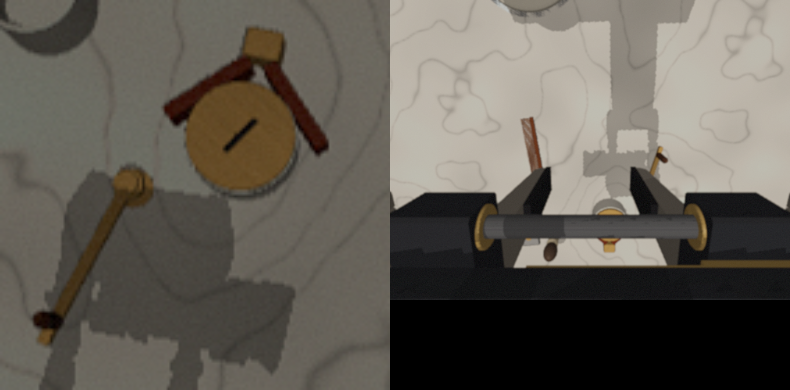

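The top view shows the lid nested between both cheeks: brass centroid (225.8,188.1), bracket frame (+2,+0.6) mm, within calibration error of my origin. The keeper is still open, knob at crop (45,320). I take the seated jar as the refined origin and swing the keeper by pinching the knob above jar height.

Run:
```python
from h import *
H=np.array([-.052+.0025,.080+.0006])
k=inB([.4577,.1960])-H; th=np.arctan2(-k[0],-k[1]); print("theta",th,"r",np.linalg.norm(k))
def P(t,z): return W(*(H+.12*np.array([-np.sin(t),-np.cos(t)])),z)
def rr(t): return down(YAW+np.pi/2-t,True)
bot.set_gripper(.5,3)
bot.goto(P(th,.15),rr(th)); b=F(6); bot.line_to(P(th,.066),max_speed=.1); print(F()-b)
bot.set_gripper(0.0,3); print("grip",bot.current_opening()*92,bot.current_grip_force(),(F()-b).round(2),bot.current_clock())
if bot.current_opening()*92<8: raise SystemExit
def step(t,v):
    bot.line_to(P(t,.066),rr(t),max_speed=v); f=F(2)-b
    return f@np.array([-np.cos(t),np.sin(t),0]), f
for t in np.linspace(th,.12,15)[1:]:
    ft,f=step(t,.06); print(round(t,2),round(ft,2),f.round(1))
    if np.linalg.norm(f)>15: raise SystemExit
while t>-.06:
    t-=.015; ft,f=step(t,.02); print(round(t,3),round(ft,2),f.round(1))
    if ft<-4 or ft>4: break
c=bot.read_camera("side"); cv2.imwrite("pics/side3.png",cv2.resize(c["pixels"][170:310,180:390],None,fx=3.5,fy=3.5))
print(bot.current_clock(),bot.current_opening()*92)
```

```text
theta 1.782556523187731 r 0.11986383587892913
[-0.69762595  0.51985513 -0.01945819]
grip 13.616405476162347 3.0000418424606323 [-1.03  0.74  1.03] 37.35
1.66 0.06 [-1.3  0.2  1.9]
1.55 0.38 [-2.1  0.3  2.3]
1.43 0.32 [-3.5 -0.2  2.9]
1.31 -0.44 [-2.6 -1.2  2.9]
1.19 -0.23 [-2.4 -1.2  3.3]
1.07 0.18 [-1.8 -0.8  2. ]
0.95 0.53 [-1.8 -0.6  1.3]
0.83 0.1 [-1.2 -1.   0.4]
0.71 0.35 [-0.9 -0.5  0.5]
0.6 -0.07 [-0.1 -0.3 -0.5]
0.48 0.37 [-0.4  0.1 -0.7]
0.36 0.36 [-0.3  0.1 -0.6]
0.24 -0.23 [ 0.5  0.9 -0.2]
0.12 0.56 [-0.3  1.8 -0.3]
0.105 0.57 [-0.3  2.4 -0.3]
0.09 0.42 [-0.1  3.9 -0.2]
0.075 0.71 [-0.4  4.6 -0.5]
0.06 0.14 [ 0.1  4.5 -0.4]
0.045 -0.25 [ 0.5  5.2 -0.3]
0.03 -0.07 [ 0.2  5.2 -0.4]
0.015 0.81 [-0.7  5.1  0.3]
0.0 0.06 [-0.1  5.1  0.2]
-0.015 3.96 [-4.   4.3  2.6]
-0.03 6.3 [-6.4  3.4  4.1]
46.0667 15.268038437237282
```

View pics/side3.png

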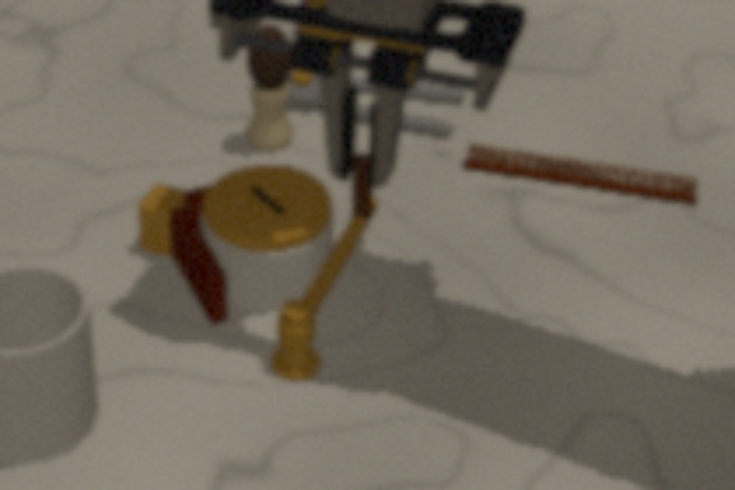

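The bar lies across the mouth behind the jar (post (297,330) to knob (362,185) in the crop), with the force rising at the stop at θ≈0. Releasing and verifying.

Run:
```python
from h import *
bot.set_gripper(.35,3); p=bot.current_ee_pos(); bot.line_to([p[0],p[1],.2],max_speed=.1)
bot.goto([.38,-.1,.3],bot.current_tool_rot())
c=bot.read_camera("top"); im=c["pixels"]; h,s,v=masks(im)[2]
m=(h>10)&(h<28)&(s>100)&(v>35)
for k in blobs(m,15):
    u=cv2.minEnclosingCircle(k)[0]; M=cv2.moments(k); g=(M['m10']/M['m00'],M['m01']/M['m00']); print(np.round(g,1),cv2.contourArea(k),(1e3*inB(ray(c,g,.058))).round(1),(1e3*inB(ray(c,u,.058))).round(1))
cv2.imwrite("pics/top3.png",cv2.resize(im[120:280,120:330],None,fx=3.5,fy=3.5)); print(bot.current_clock(),bot.current_contact_force())
```

```text
[245.2 218.2] 18.5 [-51.8 -54. ] [-52.3 -54. ]
[201.9 209.4] 284.0 [-53.5  40. ] [-49.4  25.4]
[325.2 184.9] 30.0 [  54.6 -204.8] [  54.6 -205. ]
[225.8 188.1] 1161.5 [2.1 0.7] [2.5 0.8]
[234.2 156.4] 139.5 [73.5 -1.3] [73.4 -2. ]
[289.1  43.7] 16.5 [349.8 -63.5] [346.8 -64.4]
[305.3  43.6] 17.0 [357.8 -98.7] [ 358.6 -101.9]
48.9833 [ 0.22028825 -0.30772565  0.78810542]
```

View pics/top3.png

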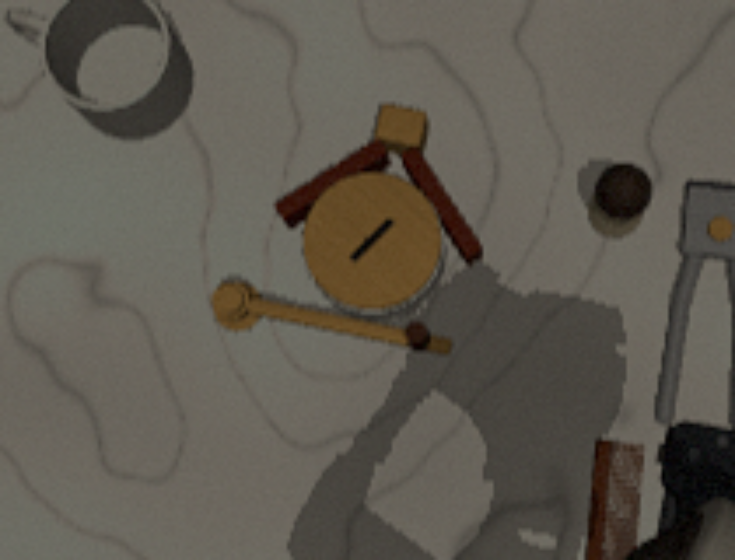

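The jar hasn't shifted (lid still at (225.8,188.1)), the bar is parallel to the V's mouth, and the bystanders are untouched. Handing in.

```bash
python3 -c "
from workcell import bot
print(bot.job_done())"
```

```text
the job is handed in; nothing more can be done
None
```

I handed the job in at about 49 s on the robot's clock: the jar is home against both cheeks, the keeper is closed behind it, and the mug, brush, comb and clipper look undisturbed in the last picture (no verdict came back).

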